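# Check the dark tile joint for damp with the pen probe

### The job

Check the joint by the sink for damp: take the yellow pen probe out of its blue holder and, holding it tip down, guide its tip slowly (a few centimetres a second) along the dark joint of the green tiled panel, from the red dot to the blue dot, keeping the tip on the joint or just a few millimetres above it all the way and not straying to the side. Then stand the probe back in its blue holder, tip down, and let go.

Things in the scene. Friction and masses are not known exactly. Their poses are not given: they have to be found in the camera images.
- probe: Pen-shaped probe, 140 mm long, 60 g, upright in the blue holder. Origin: centre of the tip's flat end; z runs up to the cap; round about z. From the tip: steel, 12 mm diameter, to 25 mm; black cone to 40 mm; yellow handle, 22 mm diameter, with black cap, to 140 mm. Grip the handle from above, about 100 mm above the tip. The wooden honey dipper in the white holder is not wanted.
- holder: Fixed blue plastic holder, a flared round cup 55 mm tall, 60 mm across the rim. Origin: centre of its underside on the work surface, z up. Inside, the floor is 5 mm above the origin; the bore is 18 mm wide at the floor, 28 mm at 40 mm height and 52 mm at the rim, so it guides the tip in. The probe stands loosely in it, its tip on the floor.
- seam_start (a point): Centre of the red dot (18 mm across), start of the run, on the top face of the fixed green tiled panel (224 x 196 mm, top 20 mm above the work surface, lying at any angle). The joint is a straight black line 9 mm wide, flush, along the panel's middle; the other joints are pale and narrow. x points along the joint to the blue dot, z up.
- seam_end (a point): Centre of the blue dot (18 mm across), end of the run, on the same joint and face, 150 mm in a straight line from seam_start, at the same height, same axes.
Things that resemble listed ones, but are neither listed nor needed, are in the scene too. Leave any turquoise look-alike of the probe alone. There is more than one size of the holder; the one meant has the size given above.

How it is judged:
By the outcome, as a careful person would: the job done as asked, in the order asked, and still so for the second after the job is handed in, with the robot touching nothing.
It also fails if it takes over 64 s, if anything falls off the work surface, if the arm or the gripper's body presses on something with over 40 N, if the wrist force passes 120 N, or if a joint passes its speed limit or range.

### The arm

A 6-joint arm with a two-finger parallel gripper is mounted at the origin on the work surface. World frame = base frame: x ahead of the robot, y to its left, z up, the work surface at z = 0. Lengths are in mm, angles in rad, forces in N, time in s.
With the tool pointing down it reaches from about 350 to 975 mm from the base axis. Payload 7.1 kg.
Tool frame: the origin (TCP) lies between the finger pads; the fingertips stand 19 mm ahead of it and the grasp point (between the pads) is the TCP; z points along the fingers, y is the line along which they close (so a half turn about z gives the same grasp; the last joint's range is limited). The gripper opens to 88 mm and grips with 3 to 60 N. Pads are 20 mm wide; open, the fingers measure 115 mm over their backs; the gripper's body (75 mm by 178 mm) begins 61 mm behind the grasp point.
Start: joints at [1.269, 0.423, 1.63, -0, 1.089, -0.019], TCP at [174.372, 600.166, 221.275] pointing down, gripper open.
Joint ranges: [-3, 3], [-0.9, 2.11], [0.09, 2.58], [-1.31, 4.45], [0.11, 2.69], [-2.54, 2.54]. Speed limits (rad/s): [2.39, 2.39, 3.01, 3.14, 3.14, 3.14].

### API

Orientations are given as a rotation vector (axis times angle).
In Python, from workcell import ctrl gives the robot as it stands.
- The arm moves only by the tool arm_command, never from a script. Its argument "series" is a list of rows, each an object with "linear": the shift along the tool's x, y, z in m, a list of three; "turn": the turn about the tool's z in rad. A call has 1 to 10 rows; each row shifts and turns the commanded pose from where the row before left it, along the tool's axes as they then stand; what a row does not reach is not made up. A row lasts 1/10 s, in which the tool goes at most 50 mm and 8.59 degrees, less where a joint would pass 70% of its speed; a pose out of reach is approached as far as the arm can. A call with a gripper value outside its range is refused whole. "jaw" is the opening, from -1 (shut) to 1 (fully open), set as the call begins (left out, the last holds). The fingers move at their own pace and stop on an object; the grip force is fixed at half the most. Time passes only in rows, so rows that do not move let the fingers close. It gives the time, the measured TCP pose, the force, the opening and the grip force at its end, in the units of the state.
- ctrl.get_obs(): the state, without advancing time (a new reading comes with each control period).
- ctrl.get_image(name): name is "scene" or "side" or "wrist"; returns a dict with "frame" (420x560x3 uint8, blue, green, red), "fx", "fy", "cx", "cy" (pixels), "rvec" (rotation vector, rad) and "tvec" (3), from world to camera coordinates, as OpenCV has them. Camera axes: x right, y down, z forward; pixel columns grow to the right and rows downward; lengths in mm; the calibration is good to about 2 mm. The wrist camera is an equidistant fisheye: a pixel r from the principal point sees the ray r / f radians off the axis. A picture is of the moment at which its call begins. There is no depth.
- ctrl.close_job(): hands the job in; it is judged then, once.
The state is a dict: "t": time; "qpos": joint angles; "qvel": joint speeds; "joint_torque": joint torques, N m; "ee_pos": TCP position; "orientation": TCP orientation; "ft_force": force on the tool from outside, world axes, zero at the start; "moment": the same for the moment, N m; "width": finger opening in mm; "grasp_force": force on a finger pad.
Only numpy, scipy, OpenCV 4.12 (cv2) and the standard library are available. Lean on these libraries where they do the work, as an engineer would, in place of code of your own. Each camera call takes 0.05 s, during which the arm holds its last target. There are 200 camera calls.

## Working session

There is one attempt and no reset: what is moved stays moved. The work goes in short steps, Python scripts to look and compute and a tool call to move; the robot and the scene stay as the last step left them, time stands still between calls to the robot, and variables do not carry over. Pictures are saved under pics/ and viewed, at most 10 in all, crops included, and the job is handed in when it is done.

Besides the shell and the picture viewer there is one more tool, called after "Request:" as name(argument=value, ...), one argument or row to a line, values as JSON. arm_command: Moves the arm, as the interface text tells. Its arguments: {"type":"object","properties":{"series":{"type":"array"},"jaw":{"type":"number"}},"required":["series"]}

```bash
mkdir -p pics; cat > h.py <<'E'
import numpy as np, cv2
from workcell import ctrl
def grab(n):
    d=ctrl.get_image(n); d['R']=cv2.Rodrigues(np.array(d['rvec'],float))[0]; d['t']=np.array(d['tvec'],float).ravel(); d['n']=n; return d
def ray(d,u,v):
    x,y=(u-d['cx'])/d['fx'],(v-d['cy'])/d['fy']
    if d['n']=='wrist':
        r=np.hypot(x,y); s=np.sin(r)/r if r>1e-9 else 1; c=np.array([x*s,y*s,np.cos(r)])
    else: c=np.array([x,y,1.])
    return -d['R'].T@d['t'], d['R'].T@c
def onz(d,u,v,z):
    o,r=ray(d,u,v); return o+r*(z-o[2])/r[2]
def proj(d,P):
    c=d['R']@np.array(P,float)+d['t']
    if d['n']=='wrist':
        a=np.arctan2(np.hypot(c[0],c[1]),c[2]); k=a/max(np.hypot(c[0],c[1]),1e-9)
        return d['cx']+d['fx']*c[0]*k, d['cy']+d['fy']*c[1]*k
    return d['cx']+d['fx']*c[0]/c[2], d['cy']+d['fy']*c[1]/c[2]
E
python3 - <<'E'
from h import *
for n in("scene","side","wrist"):
    d=grab(n); cv2.imwrite(f"pics/{n}0.png",d['frame']); print(n,d['fx'],d['cx'],d['cy'],(-d['R'].T@d['t']).round(),(d['R'][2]).round(2))
print(ctrl.get_obs())
E
```

```text
scene 530.0111132109203 279.0134669759895 215.99129842540236 [1254.  145.  782.] [-0.67 -0.09 -0.73]
side 391.52688687073146 280.38110524535136 213.10484079111575 [384. 578. 527.] [ 0.23 -0.72 -0.66]
wrist 325.19226210127806 274.7630717605689 207.05038689435082 [ 94. 623. 385.] [ 0.29 -0.09 -0.95]
{'t': 0.15, 'qpos': array([ 1.26899904e+00,  4.23669664e-01,  1.63049071e+00,  2.54964580e-05,
        1.08860328e+00, -1.90165623e-02]), 'qvel': array([-9.63461536e-04, -1.57961152e-03, -3.55718716e-03, -5.56998856e-04,
        1.93815786e-04, -9.22140052e-05]), 'joint_torque': array([-1.45170225e-05, -5.44981992e+01, -2.73917091e+01,  6.43419754e-02,
        2.05338345e-02, -7.35794879e-05]), 'ee_pos': array([174.24361713, 599.77611467, 220.68687464]), 'orientation': array([-4.42701243e-01, -3.11003240e+00,  1.81001181e-03]), 'ft_force': array([0.4469446 , 0.14825157, 1.09433397]), 'moment': array([-0.00653296, -0.0145116 , -0.02497587]), 'grasp_force': 0.0, 'width': 87.70481279277944}
```

View pics/scene0.png

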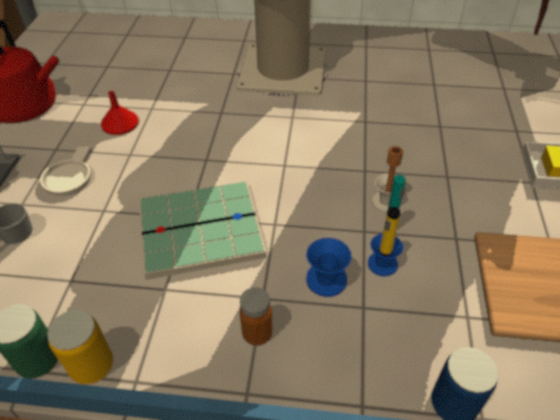

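View pics/side0.png

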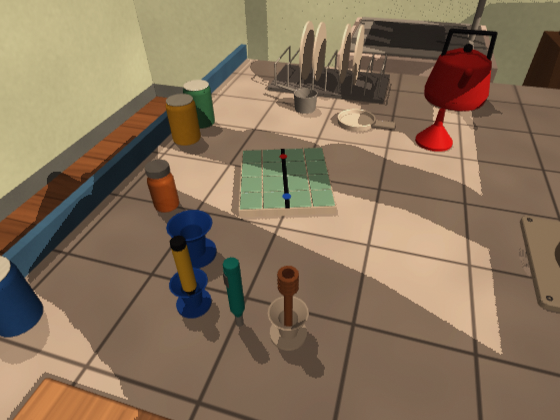

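View pics/wrist0.png

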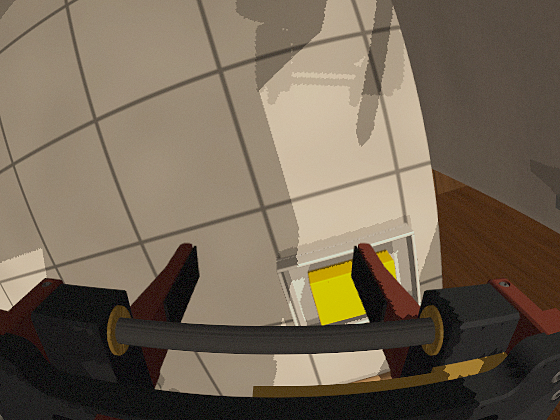

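The scene view shows the red dot near (160,230) and the blue dot near (237,217). The probe stands in the smaller blue cup at (383,255), the turquoise look-alike is right beside it at (397,190), and the larger cup is at (328,265). In the side view the probe is at (185,265), the look-alike at (234,285), and the dots at (283,156) and (287,197). The wrist view shows only the yellow sponge. I'll measure these points now.

```bash
cat > m.py <<'E'
from h import *
def comp(m,near):
    n,l,s,c=cv2.connectedComponentsWithStats(m.astype(np.uint8)); 
    i=min((i for i in range(1,n) if s[i,4]>=8),key=lambda i:np.hypot(*(c[i]-near))); return l==i,c[i],s[i]
def masks(d):
    h=cv2.cvtColor(d['frame'],cv2.COLOR_BGR2HSV).astype(int); H,S,V=h[...,0],h[...,1],h[...,2]
    return dict(red=((H<8)|(H>172))&(S>150)&(V>70),blue=(H>105)&(H<128)&(S>140)&(V>40),yel=(H>15)&(H<32)&(S>150)&(V>70),teal=(H>78)&(H<98)&(S>150)&(V>40))
def tri(d,p,e,q):
    o,r=ray(d,*p);a,s=ray(e,*q);r/=np.linalg.norm(r);s/=np.linalg.norm(s)
    k=np.linalg.lstsq(np.c_[r,-s],a-o,rcond=None)[0];A=o+k[0]*r;B=a+k[1]*s
    return (A+B)/2,np.linalg.norm(A-B)
def axis(m):
    y,x=np.nonzero(m);P=np.c_[x,y].astype(float);c=P.mean(0);v=np.linalg.svd(P-c,full_matrices=False)[2][0];v*=np.sign(v[1]);t=(P-c)@v
    return c+v*t.min(),c+v*t.max()   # top,bottom
def plane(d,p,q):
    o,r=ray(d,*p);_,s=ray(d,*q);n=np.cross(r,s);return o,n/np.linalg.norm(n)
def line(d,mp,e,me):   # 3D axis from two image lines: points at z
    (o,n),(a,m)=plane(d,*axis(mp)),plane(e,*axis(me))
    return lambda z: np.linalg.solve(np.array([n,m,[0,0,1]]),[n@o,m@a,z])
E
python3 - <<'E'
from m import *
d,e=grab("scene"),grab("side"); M,N=masks(d),masks(e)
for k,a,b in(("red",(160,230),(283,156)),("blue",(237,217),(287,197))):
    _,p,s=comp(M[k],a);_,q,s2=comp(N[k],b); print(k,p.round(1),s[4],q.round(1),s2[4],onz(d,*p,20).round(1),onz(e,*q,20).round(1),tri(d,p,e,q)[0].round(1))
for k,a,b in(("yel",(390,235),(183,265)),("teal",(397,190),(234,285))):
    mp,p,s=comp(M[k],a);mq,q,s2=comp(N[k],b); L=line(d,mp,e,mq); print(k,s,s2,tri(d,p,e,q),[L(z).round(1) for z in(0,5,40,145)])
    print([x.round(1) for x in axis(mp)+axis(mq)])
for nm,a,b in(("small",(383,262),(193,300)),("large",(328,265),(195,240))):
    mp,p,s=comp(M['blue'],a);mq,q,s2=comp(N['blue'],b); print(nm,s,s2)
    for D,S in((d,s),(e,s2)):
        o,r=ray(D,S[0]+S[2]/2,S[1]+S[3]/2); 
        # bottom edge
        print(onz(D,S[0]+S[2]/2,S[1]+S[3]-1,0).round(1), 'topedge z55',onz(D,S[0]+S[2]/2,S[1],55).round(1))
f=np.vstack([cv2.resize(d['frame'][170:300,280:430],None,fx=4,fy=4)[:, :600]]); g=cv2.resize(e['frame'][200:350,140:320],None,fx=3.47,fy=3.47)
w=np.zeros((600,800,3),np.uint8); a=cv2.resize(d['frame'][170:300,290:420],(400,400)); b=cv2.resize(e['frame'][205:345,150:290],(400,400)); w[:400,:400]=a;w[:400,400:]=b
cv2.imwrite("pics/crop.png",w[:400])
E
```

```text
red [159.9 229.5] 48 [282.9 156. ] 29 [ 613.2 -167.5   20. ] [ 615.7 -169.9   20. ] [ 614.8 -166.8   22. ]
blue [236.9 215.9] 34 [286.3 195.8] 43 [562.6 -26.1  20. ] [565.5 -28.1  20. ] [564.6 -25.6  22.2]
yel [380 216  19  39 369] [171 246  25  46 611] (array([638.78936403, 257.56798492,  83.72672976]), np.float64(1.1278385523035528)) [array([639.9, 255. ,   0. ]), array([639.7, 255.2,   5. ]), array([638.7, 256.6,  40. ]), array([635.7, 260.9, 145. ])]
[array([394.1, 216.9]), array([384.2, 253.3]), array([178.2, 247. ]), array([190.3, 290.9])]
teal [390 176  15  32 278] [223 258  21  59 779] (array([548.38649612, 273.76225654, 102.0574529 ]), np.float64(6.828263172577392)) [array([554.2, 269.7,   0. ]), array([554.2, 269.7,   5. ]), array([554. , 269.8,  40. ]), array([553.4, 269.9, 145. ])]
[array([399.7, 175.7]), array([392.9, 207.6]), array([229.8, 257.7]), array([238.1, 316. ])]
small [369 235  33  40 709] [ 167  210   49  108 2825]
[658.2 263.1   0. ] topedge z55 [612.4 256.6  55. ]
[630.1 281.3   0. ] topedge z55 [710.3 102.3  55. ]
large [ 307  239   44   57 1934] [ 167  210   49  108 2825]
[715.1 163.3   0. ] topedge z55 [632.6 155.8  55. ]
[630.1 281.3   0. ] topedge z55 [710.3 102.3  55. ]
```

View pics/crop.png

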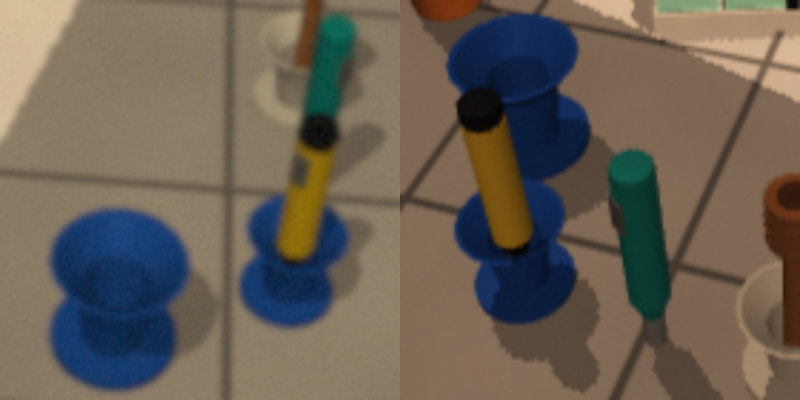

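The scales check out. The dots are 150.2 mm apart: red at about (614.5, -168.5), blue at about (564, -27). The small cup is about 60 mm across, and the probe axis is at about (638, 257) with a slight lean. The crop confirms that the yellow probe is in the small cup and the turquoise pen stands free, 85 mm to the robot side of it. I'll grip with tool y along world y.

Request:
arm_command(
  series=[
    {"linear":[0,0,0],"turn":-0.141},
    {"linear":[0,0,0],"turn":-0.141},
    {"linear":[-0.038,-0.028,0],"turn":0},
    {"linear":[-0.038,-0.028,0],"turn":0},
    {"linear":[-0.038,-0.028,0],"turn":0},
    {"linear":[-0.038,-0.028,0],"turn":0},
    {"linear":[-0.038,-0.028,0],"turn":0},
    {"linear":[-0.038,-0.028,0],"turn":0},
    {"linear":[-0.038,-0.028,0],"turn":0},
    {"linear":[-0.038,-0.028,0],"turn":0},
  ],
  jaw=1,
)

```text
t: 1.25
ee_pos: [479.6, 374.5, 221.3]
orientation: [0.001, 3.142, 0.0]
ft_force: [0.4, 1.1, 0.9]
width: 87.3
grasp_force: 0.0
```

Request:
arm_command(
  series=[
    {"linear":[-0.038,-0.028,0],"turn":0},
    {"linear":[-0.038,-0.028,0],"turn":0},
    {"linear":[-0.038,-0.028,0],"turn":0},
    {"linear":[-0.038,-0.028,0],"turn":0},
    {"linear":[-0.007,-0.006,0],"turn":0},
    {"linear":[0,0,0],"turn":0},
    {"linear":[0,0,0],"turn":0},
  ],
)

```text
t: 1.95
ee_pos: [636.0, 258.3, 220.9]
orientation: [-0.001, -3.14, 0.0]
ft_force: [0.5, 0.7, 0.2]
width: 87.2
grasp_force: 0.0
```

```bash
python3 - <<'E'
from m import *
o=ctrl.get_obs(); print(o['ee_pos'],o['orientation'])
D={n:grab(n) for n in("scene","side","wrist")}
w=D['wrist']; P=proj(w,(638,257,145)); print(P)
for z in (45,145): print(z,[np.round(proj(w,(638,257,z)))])
M=masks(w)['yel']; 
d,e=D['scene'],D['side']
for nm,k,(a,b) in(("yel","yel",((390,235),(183,265))),):
    mp,p,s=comp(masks(d)[k],a);mq,q,s2=comp(masks(e)[k],b);print(s,s2,tri(d,p,e,q))
    L=line(d,mp,e,mq);print([L(z).round(1) for z in(5,105,145)])
mw,p,s=comp(M,np.array(P));print(s,p)
c=np.hstack([cv2.resize(w['frame'],(520,390)),cv2.resize(e['frame'][180:370,120:300],(280,390))]);cv2.imwrite("pics/above.png",c)
E
```

```text
[636.03980945 258.29936598 220.88707792] [-1.08810637e-03 -3.14030423e+00  2.56655658e-05]
(np.float64(272.50853975815716), np.float64(218.66673830468307))
45 [array([273., 187.])]
145 [array([273., 219.])]
[381 216  18  39 377] [171 246  25  46 626] (array([638.73454351, 257.56923648,  84.08190048]), np.float64(1.2862371184586128))
[array([639.5, 255.3,   5. ]), array([636.7, 259.3, 105. ]), array([635.5, 260.9, 145. ])]
[260 177  25  32 520] [272.30769231 191.59230769]
```

View pics/above.png

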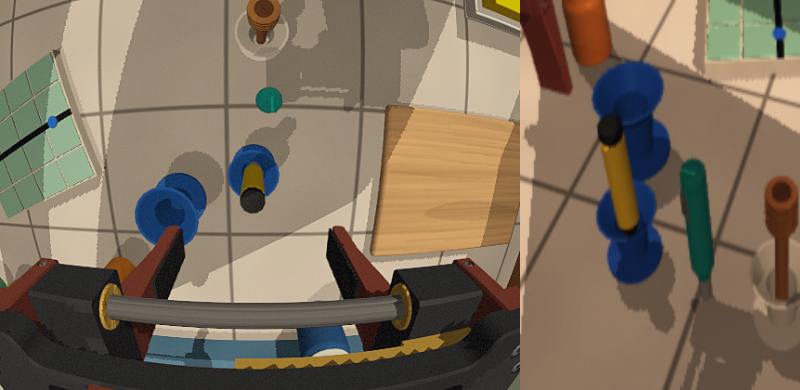

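The picture agrees with the prediction: the cap is at (271,218) in the full-size wrist image, and the turquoise pen and large cup are clear of both fingers. I'll descend and then close.

Request:
arm_command(
  series=[
    {"linear":[-0.001,0.001,0.02],"turn":0},
    {"linear":[0,0,0.025],"turn":0},
    {"linear":[0,0,0.025],"turn":0},
    {"linear":[0,0,0.025],"turn":0},
    {"linear":[0,0,0.02],"turn":0},
    {"linear":[0,0,0],"turn":0},
    {"linear":[0,0,0],"turn":0},
  ],
)

```text
t: 2.8
ee_pos: [637.6, 259.7, 106.6]
orientation: [0.001, -3.141, 0.0]
ft_force: [-0.0, 0.0, 0.2]
width: 87.8
grasp_force: 0.0
```

Request:
arm_command(
  series=[
    {"linear":[0,0,0],"turn":0},
    {"linear":[0,0,0],"turn":0},
    {"linear":[0,0,0],"turn":0},
    {"linear":[0,0,0],"turn":0},
    {"linear":[0,0,0],"turn":0},
    {"linear":[0,0,0],"turn":0},
    {"linear":[0,0,0],"turn":0},
    {"linear":[0,0,0],"turn":0},
  ],
  jaw=-1,
)

```text
t: 3.6
ee_pos: [638.1, 258.8, 106.2]
orientation: [-0.001, -3.141, 0.0]
ft_force: [0.3, -0.4, -0.4]
width: 27.6
grasp_force: 0.0
```

Request:
arm_command(
  series=[
    {"linear":[0,0,0],"turn":0},
    {"linear":[0,0,0],"turn":0},
    {"linear":[0,0,0],"turn":0},
    {"linear":[0,0,0],"turn":0},
    {"linear":[0,0,0],"turn":0},
  ],
)

```text
t: 4.1
ee_pos: [638.1, 258.8, 106.2]
orientation: [-0.001, -3.142, 0.0]
ft_force: [-0.2, 0.2, -1.3]
width: 21.3
grasp_force: 30.0
```

Request:
arm_command(
  series=[
    {"linear":[0,0,-0.005],"turn":0},
    {"linear":[0,0,-0.01],"turn":0},
    {"linear":[0,0,-0.015],"turn":0},
    {"linear":[0,0,-0.02],"turn":0},
    {"linear":[0,0,-0.02],"turn":0},
    {"linear":[0,0,-0.02],"turn":0},
    {"linear":[0,0,-0.02],"turn":0},
    {"linear":[0,0,-0.01],"turn":0},
    {"linear":[0,0,0],"turn":0},
    {"linear":[0,0,0],"turn":0},
  ],
)

```text
t: 5.1
ee_pos: [637.9, 258.7, 226.2]
orientation: [-0.001, -3.142, 0.0]
ft_force: [0.2, -0.5, -1.5]
width: 21.4
grasp_force: 30.0
```

```bash
cat > tip.py <<'E'
from m import *
o=ctrl.get_obs(); T=o['ee_pos']; print(T,o['width'],o['grasp_force'])
d,e=grab("scene"),grab("side")
def yel(D):
    m=masks(D)['yel']; return comp(m,np.array(proj(D,T-[0,0,35])))
(mp,p,s),(mq,q,s2)=yel(d),yel(e)
L=line(d,mp,e,mq); print(s,s2,tri(d,p,e,q)); print('axis-TCP at tip,TCP',(L(T[2]-100)-T).round(1),(L(T[2])-T).round(1))
print('tip px pred',[np.round(proj(D,L(T[2]-101))) for D in(d,e)])
def crop(D):
    u,v=map(int,proj(D,T-[0,0,60])); u=min(max(u,50),510);v=min(max(v,50),370); return cv2.resize(D['frame'][v-50:v+50,u-50:u+50],(400,400),interpolation=cv2.INTER_NEAREST),u-50,v-50
a,b=crop(d),crop(e); print(a[1:],b[1:]); import sys; cv2.imwrite(f"pics/{sys.argv[1]}.png",np.hstack([a[0],b[0]]))
E
python3 tip.py lift
```

```text
[637.86709656 258.70582412 226.19775575] 21.3569354344326 29.991644024848938
[391 163  23  45 542] [158 176  25  62 811] (array([635.2256568 , 259.8450065 , 200.75905138]), np.float64(1.2593647097038216))
axis-TCP at tip,TCP [   9.    -5.5 -100. ] [-8.3  4.6  0. ]
tip px pred [array([390., 223.]), array([175., 247.])]
(346, 152) (123, 180)
```

View pics/lift.png

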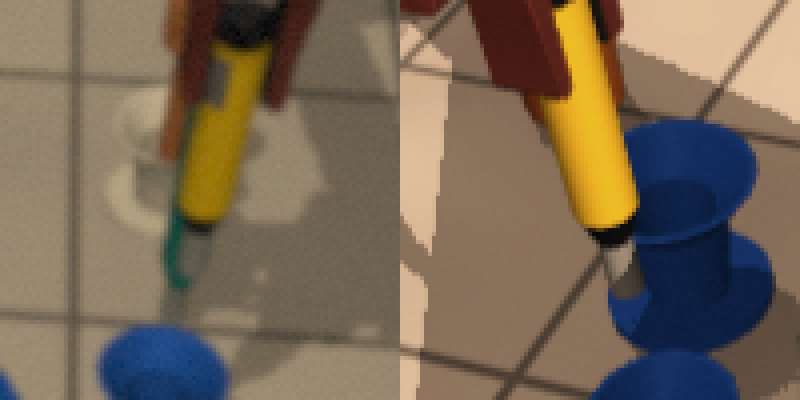

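The probe is held clear of the cup, roughly upright, with its tip near scene (393,221) and side (180,253). I'll carry it to above the red dot and measure the tip there against a cleaner background.

Request:
arm_command(
  series=[
    {"linear":[0.001,-0.022,0],"turn":0},
    {"linear":[0.003,-0.044,0],"turn":0},
    {"linear":[0.003,-0.048,0],"turn":0},
    {"linear":[0.003,-0.048,0],"turn":0},
    {"linear":[0.003,-0.048,0],"turn":0},
    {"linear":[0.003,-0.048,0],"turn":0},
    {"linear":[0.003,-0.048,0],"turn":0},
    {"linear":[0.003,-0.048,0],"turn":0},
    {"linear":[0.001,-0.044,0],"turn":0},
    {"linear":[0.001,-0.028,0],"turn":0},
  ],
)

```text
t: 6.2
ee_pos: [612.2, -171.0, 225.5]
orientation: [-0.005, -3.14, 0.001]
ft_force: [0.9, 0.8, -0.7]
width: 21.4
grasp_force: 30.0
```

Request:
arm_command(
  series=[
    {"linear":[0,0,0.02],"turn":0},
    {"linear":[0,0,0.02],"turn":0},
    {"linear":[0,0,0.02],"turn":0},
    {"linear":[0,0,0.015],"turn":0},
    {"linear":[0,0,0],"turn":0},
    {"linear":[0,0,0],"turn":0},
    {"linear":[0,0,0],"turn":0},
  ],
)

```text
t: 6.9
ee_pos: [614.4, -167.4, 152.2]
orientation: [0.001, 3.14, -0.001]
ft_force: [-0.2, 0.1, -0.9]
width: 21.1
grasp_force: 30.0
```

```bash
python3 tip.py red1; python3 - <<'E'
from m import *
d,e=grab("scene"),grab("side")
print('lift tip',tri(d,(393.5,221.5),e,(180,252.7)),'handle bottom',tri(d,(396.7,206.5),e,(176,237.5)))
E
```

```text
[ 614.36054444 -167.43446232  152.24524097] 21.12321724258986 29.991679787635803
[138 170  21  39 395] [278  92  10  40 275] (array([ 612.39569662, -167.0627704 ,  124.63038303]), np.float64(3.067994541447967))
axis-TCP at tip,TCP [   5.1    5.3 -100. ] [-3.6 -1.5  0. ]
tip px pred [array([159., 221.]), array([280., 146.])]
(102, 153) (232, 79)
lift tip (array([638.1407961 , 259.30191839, 121.1801595 ]), np.float64(2.775980356782998)) handle bottom (array([635.79244469, 260.53738035, 154.2678639 ]), np.float64(0.6499323584214944))
```

View pics/red1.png

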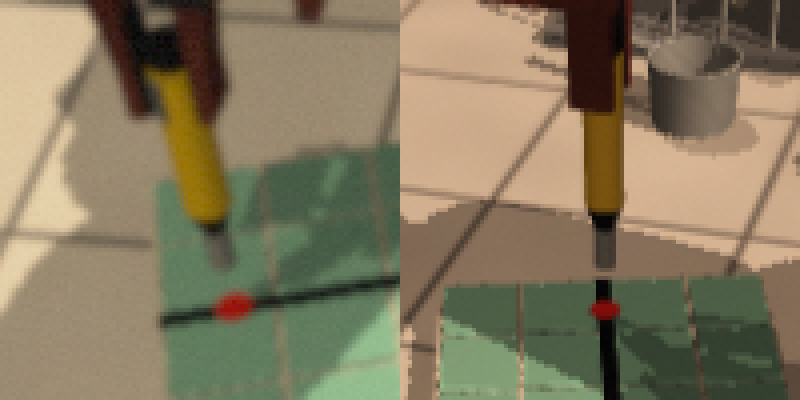

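Above the red dot, the steel tip ends at scene (158,219) and side (283,146). The dot is at scene (160,229.5) and side (283,156). Triangulating the tip relative to the dot.

```bash
cat > rel.py <<'E'
from m import *
import sys
v=list(map(float,sys.argv[1:5]))
d,e=grab("scene"),grab("side");T=ctrl.get_obs()['ee_pos']
P,g=tri(d,v[:2],e,v[2:]);print('TCP',T.round(1),'tip',P.round(1),'gap',g.round(1),'tip-TCP',(P-T).round(1))
E
python3 rel.py 158 219.2 283 145.7; python3 rel.py 153.2 208 282.7 132.2
```

```text
TCP [ 614.  -167.2  151.8] tip [ 613.9 -165.6   50.6] gap 0.6 tip-TCP [-1.000e-01  1.600e+00 -1.012e+02]
TCP [ 613.9 -167.2  151.6] tip [ 615.4 -168.6   83.1] gap 1.8 tip-TCP [  1.6  -1.4 -68.5]
```

Request:
arm_command(
  series=[
    {"linear":[0,0,0.01],"turn":0},
    {"linear":[0,0,0.01],"turn":0},
    {"linear":[0,0,0],"turn":0},
    {"linear":[0,0,0],"turn":0},
    {"linear":[0,0,0],"turn":0},
  ],
)

```text
t: 7.8
ee_pos: [613.8, -167.2, 131.2]
orientation: [-0.001, -3.142, -0.0]
ft_force: [0.2, -0.8, -0.6]
width: 21.2
grasp_force: 30.0
```

```bash
python3 tip.py red2
```

```text
[ 613.84832788 -167.20942667  131.22186359] 21.192791360811437 29.991752207279205
[141 179  20  38 377] [278 102  10  39 254] (array([ 612.07586785, -166.64099815,  103.5701777 ]), np.float64(2.9081859612052217))
axis-TCP at tip,TCP [   4.2    5.1 -100. ] [-2.9 -1.2  0. ]
tip px pred [array([161., 228.]), array([281., 154.])]
(105, 161) (233, 87)
```

View pics/red2.png

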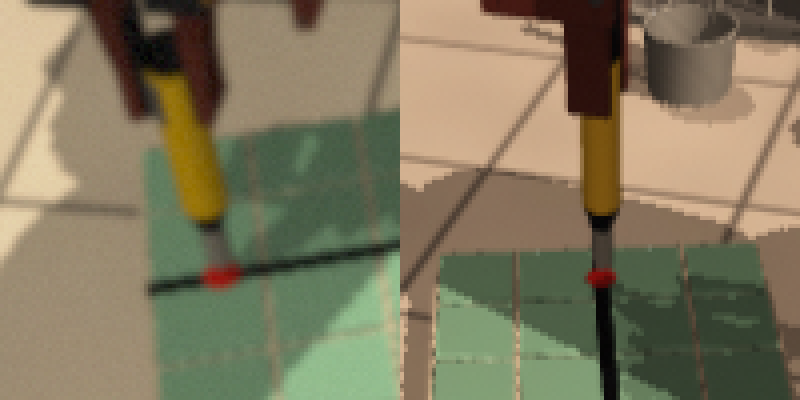

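The tip sits over the red dot in both views, at scene (160.5,227) and side (283.5,155.5), about 8 mm high. I'll correct by 1 mm and lower gently until I feel contact.

Request:
arm_command(
  series=[
    {"linear":[-0.001,-0.001,0.002],"turn":0},
    {"linear":[0,0,0.002],"turn":0},
    {"linear":[0,0,0.001],"turn":0},
    {"linear":[0,0,0],"turn":0},
    {"linear":[0,0,0],"turn":0},
  ],
)

```text
t: 8.4
ee_pos: [614.7, -168.2, 126.2]
orientation: [-0.001, -3.141, -0.0]
ft_force: [-0.4, 0.8, -0.4]
width: 21.2
grasp_force: 30.0
```

Request:
arm_command(
  series=[
    {"linear":[0,0,0.001],"turn":0},
    {"linear":[0,0,0.001],"turn":0},
    {"linear":[0,0,0],"turn":0},
    {"linear":[0,0,0],"turn":0},
  ],
)

```text
t: 8.8
ee_pos: [614.8, -168.2, 124.3]
orientation: [-0.001, -3.142, 0.0]
ft_force: [0.4, 0.3, -0.6]
width: 21.1
grasp_force: 30.0
```

Request:
arm_command(
  series=[
    {"linear":[0,0,0.001],"turn":0},
    {"linear":[0,0,0],"turn":0},
    {"linear":[0,0,0],"turn":0},
  ],
)

```text
t: 9.1
ee_pos: [614.7, -168.2, 123.2]
orientation: [-0.001, -3.142, -0.0]
ft_force: [-0.6, 1.2, -0.3]
width: 21.4
grasp_force: 30.0
```

Request:
arm_command(
  series=[
    {"linear":[0,0,0.001],"turn":0},
    {"linear":[0,0,0],"turn":0},
    {"linear":[0,0,0],"turn":0},
  ],
)

```text
t: 9.4
ee_pos: [614.7, -168.2, 122.2]
orientation: [-0.001, -3.141, -0.0]
ft_force: [0.8, -0.4, -0.1]
width: 21.6
grasp_force: 30.0
```

Request:
arm_command(
  series=[
    {"linear":[0,0,0.001],"turn":0},
    {"linear":[0,0,0],"turn":0},
    {"linear":[0,0,0],"turn":0},
  ],
)

```text
t: 9.7
ee_pos: [614.8, -168.2, 121.2]
orientation: [-0.001, -3.142, -0.0]
ft_force: [-1.2, 0.9, -1.0]
width: 21.2
grasp_force: 30.0
```

There is no contact force at TCP z 121.2. At the grasp the tip stood on the cup floor (z 5) with the TCP at 106.2, so that puts the tip right at the panel's 20 mm face. I'll raise 1 mm and run the joint at about 3 cm/s, along (-50, +141.5).

Request:
arm_command(
  series=[
    {"linear":[0,0,-0.001],"turn":0},
    {"linear":[0,0,0],"turn":0},
    {"linear":[0.001,0.00283,0],"turn":0},
    {"linear":[0.001,0.00283,0],"turn":0},
    {"linear":[0.001,0.00283,0],"turn":0},
    {"linear":[0.001,0.00283,0],"turn":0},
    {"linear":[0.001,0.00283,0],"turn":0},
    {"linear":[0.001,0.00283,0],"turn":0},
    {"linear":[0.001,0.00283,0],"turn":0},
    {"linear":[0.001,0.00283,0],"turn":0},
  ],
)

```text
t: 10.7
ee_pos: [606.7, -145.3, 122.3]
orientation: [0.001, 3.142, 0.0]
ft_force: [0.1, -0.0, -0.9]
width: 21.5
grasp_force: 30.0
```

Request:
arm_command(
  series=[
    {"linear":[0.001,0.00283,0],"turn":0},
    {"linear":[0.001,0.00283,0],"turn":0},
    {"linear":[0.001,0.00283,0],"turn":0},
    {"linear":[0.001,0.00283,0],"turn":0},
    {"linear":[0.001,0.00283,0],"turn":0},
    {"linear":[0.001,0.00283,0],"turn":0},
    {"linear":[0.001,0.00283,0],"turn":0},
    {"linear":[0.001,0.00283,0],"turn":0},
    {"linear":[0.001,0.00283,0],"turn":0},
    {"linear":[0.001,0.00283,0],"turn":0},
  ],
)

```text
t: 11.7
ee_pos: [596.7, -117.0, 122.3]
orientation: [-0.001, -3.142, 0.0]
ft_force: [0.2, -0.7, -0.7]
width: 21.6
grasp_force: 30.0
```

```bash
python3 tip.py mid
```

```text
[ 596.66379384 -116.98700662  122.25839981] 21.570643351883643 29.991660565137863
[173 178  18  37 372] [279 119  11  38 265] (array([ 594.64922839, -115.96937788,   93.89169043]), np.float64(4.3462336272223805))
axis-TCP at tip,TCP [   5.3    4.2 -100. ] [-3.2 -0.6  0. ]
tip px pred [array([189., 227.]), array([281., 170.])]
(134, 160) (233, 103)
```

View pics/mid.png

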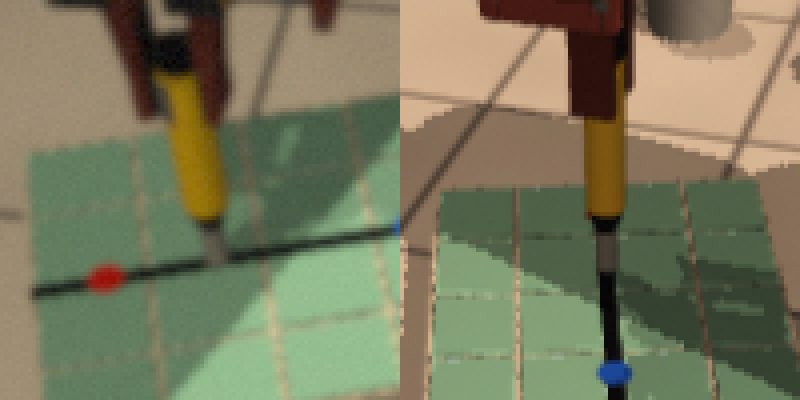

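The tip (scene crop (217,262), side crop (606,271)) sits squarely on the dark line in both views. I'll continue to the blue dot.

Request:
arm_command(
  series=[
    {"linear":[0.001,0.00283,0],"turn":0},
    {"linear":[0.001,0.00283,0],"turn":0},
    {"linear":[0.001,0.00283,0],"turn":0},
    {"linear":[0.001,0.00283,0],"turn":0},
    {"linear":[0.001,0.00283,0],"turn":0},
    {"linear":[0.001,0.00283,0],"turn":0},
    {"linear":[0.001,0.00283,0],"turn":0},
    {"linear":[0.001,0.00283,0],"turn":0},
    {"linear":[0.001,0.00283,0],"turn":0},
    {"linear":[0.001,0.00283,0],"turn":0},
  ],
)

```text
t: 12.8
ee_pos: [586.8, -88.7, 122.3]
orientation: [0.001, 3.142, -0.0]
ft_force: [0.3, 0.6, -0.1]
width: 21.0
grasp_force: 30.0
```

Request:
arm_command(
  series=[
    {"linear":[0.001,0.00283,0],"turn":0},
    {"linear":[0.001,0.00283,0],"turn":0},
    {"linear":[0.001,0.00283,0],"turn":0},
    {"linear":[0.001,0.00283,0],"turn":0},
    {"linear":[0.001,0.00283,0],"turn":0},
    {"linear":[0.001,0.00283,0],"turn":0},
    {"linear":[0.001,0.00283,0],"turn":0},
    {"linear":[0.001,0.00283,0],"turn":0},
    {"linear":[0.001,0.00283,0],"turn":0},
    {"linear":[0.001,0.00283,0],"turn":0},
  ],
)

```text
t: 13.8
ee_pos: [576.8, -60.4, 122.3]
orientation: [0.001, 3.142, -0.0]
ft_force: [-0.5, 0.1, 0.0]
width: 21.1
grasp_force: 30.0
```

Request:
arm_command(
  series=[
    {"linear":[0.001,0.00283,0],"turn":0},
    {"linear":[0.001,0.00283,0],"turn":0},
    {"linear":[0.001,0.00283,0],"turn":0},
    {"linear":[0.001,0.00283,0],"turn":0},
    {"linear":[0.001,0.00283,0],"turn":0},
    {"linear":[0.001,0.00283,0],"turn":0},
    {"linear":[0.001,0.00283,0],"turn":0},
    {"linear":[0.001,0.00283,0],"turn":0},
    {"linear":[0.001,0.00283,0],"turn":0},
    {"linear":[0.001,0.00283,0],"turn":0},
  ],
)

```text
t: 14.8
ee_pos: [566.8, -32.1, 122.3]
orientation: [0.001, 3.142, -0.0]
ft_force: [0.5, -0.5, 0.1]
width: 20.9
grasp_force: 30.0
```

Request:
arm_command(
  series=[
    {"linear":[0.001,0.00283,0],"turn":0},
    {"linear":[0.001,0.00283,0],"turn":0},
    {"linear":[0,0,0],"turn":0},
    {"linear":[0,0,0],"turn":0},
    {"linear":[0,0,0],"turn":0},
  ],
)

```text
t: 15.3
ee_pos: [564.9, -26.7, 122.3]
orientation: [0.001, 3.142, -0.0]
ft_force: [-0.6, -0.9, 0.3]
width: 21.6
grasp_force: 30.0
```

```bash
python3 - <<'E'
from m import *
d,e=grab("scene"),grab("side");T=ctrl.get_obs()['ee_pos']
print(T.round(1))
for D,a in((d,(237,216)),(e,(286,196))):
    _,p,s=comp(masks(D)['blue'],a); print(p.round(1),s[4],'tip pred',np.round(proj(D,T+[0,1.6,-101.2]),1),'dot0',a)
E
```

```text
[564.9 -26.8 122.3]
[327.4 266.3] 1946 tip pred [237.2 216.5] dot0 (237, 216)
[286.3 197.5] 17 tip pred [286.2 196.3] dot0 (286, 196)
```

The predicted tip position coincides with the blue dot in both views. I'll lift and return to the grasp pose (638, 259).

Request:
arm_command(
  series=[
    {"linear":[0,0,-0.005],"turn":0},
    {"linear":[0,0,-0.015],"turn":0},
    {"linear":[0,0,-0.025],"turn":0},
    {"linear":[0,0,-0.03],"turn":0},
    {"linear":[0,0,-0.02],"turn":0},
    {"linear":[0,0,-0.01],"turn":0},
    {"linear":[0,0,0],"turn":0},
  ],
)

```text
t: 16.1
ee_pos: [565.8, -26.7, 229.4]
orientation: [0.001, 3.138, -0.0]
ft_force: [0.5, -0.2, -0.7]
width: 21.2
grasp_force: 30.0
```

Request:
arm_command(
  series=[
    {"linear":[-0.005,0.02,0],"turn":0},
    {"linear":[-0.009,0.035,0],"turn":0},
    {"linear":[-0.01,0.04,0],"turn":0},
    {"linear":[-0.01,0.04,0],"turn":0},
    {"linear":[-0.01,0.04,0],"turn":0},
    {"linear":[-0.01,0.04,0],"turn":0},
    {"linear":[-0.01,0.035,0],"turn":0},
    {"linear":[-0.007,0.025,0],"turn":0},
    {"linear":[-0.002,0.01,0],"turn":0},
    {"linear":[0,0,0],"turn":0},
  ],
)

```text
t: 17.1
ee_pos: [637.4, 259.0, 225.9]
orientation: [0.001, -3.14, 0.001]
ft_force: [-0.3, -0.8, -0.3]
width: 21.2
grasp_force: 30.0
```

Request:
arm_command(
  series=[
    {"linear":[0,0,0],"turn":0},
    {"linear":[0,0,0],"turn":0},
    {"linear":[0,0,0],"turn":0},
  ],
)

```text
t: 17.4
ee_pos: [638.1, 257.0, 227.4]
orientation: [-0.004, -3.141, 0.0]
ft_force: [-0.9, -0.5, -0.3]
width: 21.0
grasp_force: 30.0
```

Request:
arm_command(
  series=[
    {"linear":[0,0.001,0.015],"turn":0},
    {"linear":[0,0,0.02],"turn":0},
    {"linear":[0,0,0.02],"turn":0},
    {"linear":[0,0,0.015],"turn":0},
    {"linear":[0,0,0.01],"turn":0},
    {"linear":[0,0,0],"turn":0},
    {"linear":[0,0,0],"turn":0},
  ],
)

```text
t: 18.1
ee_pos: [638.4, 259.4, 147.5]
orientation: [0.001, 3.141, 0.0]
ft_force: [1.1, -0.8, 0.1]
width: 21.7
grasp_force: 30.0
```

Request:
arm_command(
  series=[
    {"linear":[0,0,0.006],"turn":0},
    {"linear":[0,0,0.006],"turn":0},
    {"linear":[0,0,0.006],"turn":0},
    {"linear":[0,0,0.006],"turn":0},
    {"linear":[0,0,0.005],"turn":0},
    {"linear":[0,0,0],"turn":0},
    {"linear":[0,0,0],"turn":0},
  ],
)

```text
t: 18.8
ee_pos: [638.1, 259.3, 118.1]
orientation: [-0.001, -3.141, 0.0]
ft_force: [0.1, -0.4, -0.1]
width: 21.2
grasp_force: 30.0
```

No side force, so the tip is inside the bore. Lowering the last 11 mm.

Request:
arm_command(
  series=[
    {"linear":[0,0,0.004],"turn":0},
    {"linear":[0,0,0.004],"turn":0},
    {"linear":[0,0,0.003],"turn":0},
    {"linear":[0,0,0],"turn":0},
    {"linear":[0,0,0],"turn":0},
  ],
)

```text
t: 19.3
ee_pos: [638.0, 259.3, 107.1]
orientation: [-0.001, -3.141, 0.0]
ft_force: [0.2, 1.0, -0.5]
width: 21.3
grasp_force: 30.0
```

Request:
arm_command(
  series=[
    {"linear":[0,0,0],"turn":0},
    {"linear":[0,0,0],"turn":0},
    {"linear":[0,0,0],"turn":0},
    {"linear":[0,0,0],"turn":0},
    {"linear":[0,0,0],"turn":0},
    {"linear":[0,0,0],"turn":0},
    {"linear":[0,0,0],"turn":0},
    {"linear":[0,0,0],"turn":0},
    {"linear":[0,0,0],"turn":0},
    {"linear":[0,0,0],"turn":0},
  ],
  jaw=1,
)

```text
t: 20.3
ee_pos: [638.1, 259.3, 107.3]
orientation: [0.001, 3.142, -0.0]
ft_force: [-0.3, 0.6, 0.1]
width: 87.4
grasp_force: 0.0
```

Request:
arm_command(
  series=[
    {"linear":[0,0,-0.01],"turn":0},
    {"linear":[0,0,-0.02],"turn":0},
    {"linear":[0,0,-0.03],"turn":0},
    {"linear":[0,0,-0.03],"turn":0},
    {"linear":[0,0,-0.03],"turn":0},
    {"linear":[0,0,-0.02],"turn":0},
    {"linear":[0,0,0],"turn":0},
    {"linear":[0,0,0],"turn":0},
    {"linear":[0,0,0],"turn":0},
    {"linear":[0,0,0],"turn":0},
  ],
)

```text
t: 21.3
ee_pos: [637.3, 259.0, 245.6]
orientation: [-0.001, -3.139, 0.002]
ft_force: [-0.6, -0.0, -0.0]
width: 87.8
grasp_force: 0.0
```

```bash
python3 - <<'E'
from m import *
d,e=grab("scene"),grab("side"); o=ctrl.get_obs(); print(o['ee_pos'],o['width'])
mp,p,s=comp(masks(d)['yel'],(390,235));mq,q,s2=comp(masks(e)['yel'],(183,265));L=line(d,mp,e,mq);print(s,s2,tri(d,p,e,q)[0].round(1),L(5).round(1),L(145).round(1))
cv2.imwrite("pics/end.png",np.hstack([cv2.resize(D['frame'][v:v+150,u:u+150],(400,400)) for D,u,v in((d,300,150),(e,140,200))]))
E
```

```text
[637.58907396 259.11751879 245.95460423] 87.6523245687372
[382 216  19  39 380] [170 248  26  45 634] [638.9 260.1  84.1] [639.1 257.7   5. ] [635.7 263.7 145. ]
```

View pics/end.png

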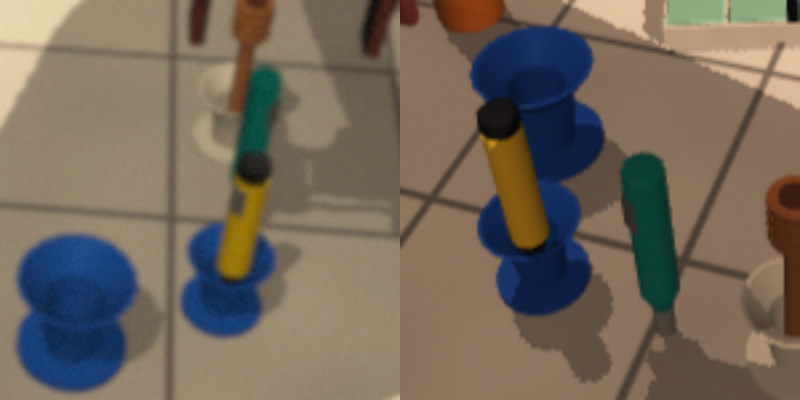

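The probe stands in the small blue cup as before (scene crop (245,220), side crop (515,175)). The gripper is clear above it and the neighbouring objects haven't moved.

```bash
python3 -c "
from workcell import ctrl
print(ctrl.close_job())"
```

```text
the job is handed in; nothing more can be done
None
```

I ran the probe tip along the dark joint from the red dot to the blue dot at about 3 cm/s and about 1 mm above it, then stood the probe back in its blue holder, let go, and handed the job in at about 21 s.

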